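Stand the panel lamp on its spring-loaded prop leg

TASK

The grey panel lamp stands upright on the black mat, lit face towards the jar, with its yellow prop leg folded against its back. Swing the leg out until its springs snap it over and it stays locked open, let go of it, then take the lamp by its top edge and tip it back under control, without letting it drop, until it leans on the leg; leave it standing there on the mat where it was and facing the same way. Do not let the lamp fall over, and leave the jar, the timer and the tall bottle where they are.

Things in the scene. Friction and masses are not known exactly. Their poses are not given: they have to be found in the camera images.
- lamp: flat grey panel lamp, loose, 0.85 to 1.15 kg, 36 mm thick (x), 130 mm wide (y), 190 mm tall (z), upright. Origin: centre of its underside, on the mat. +x: out of the white lit face; -x: out of the back with the leg, to the robot's right. Tipped back it turns about its bottom rear edge; past about 0.19 rad it topples back by itself. At the end the leg lets it lean about 0.44 rad
- lamp_top (a point): centre of the lamp's top edge, 190 mm above its underside; grip here across the 36 mm thickness. Two steel hinge cheeks stand 31 mm out from the back at y = +-22 mm, from 103 to 143 mm above the underside; above them the back is plain
- lamp_bottom_edge (a point): middle of the bottom rear edge of the lamp (x = -18 mm, z = 0 in the lamp's frame), about which it tips back
- leg_hinge (a point): middle of the leg's hinge on the lamp: 38 mm behind the lamp's mid-plane (20 mm behind its back), 118 mm above its underside; the axis is parallel to the lamp's y
- leg (a joint): angle of the yellow prop leg, rad. 0: folded, hanging straight down along the back (foot 10 mm above the mat); grows as the foot swings away from the back, to a stop at 0.87. Two springs press it to 0 below the dead centre at about 0.56 and to the stop beyond it; about 1.5 N at the finger grip starts it. Locked: against the stop, over 0.8. The leg is a bar 16 mm wide, 10 mm thick
- leg_grip (a point): centre of the yellow finger grip low on the leg, a block 16 mm wide along the hinge axis (pinch it across this), 30 mm deep, 26 mm high. It lies 78 mm down the leg from the hinge and 19 mm behind the leg's centre line; folded: 57 mm behind the lamp's mid-plane, 40 mm above its underside. The lamp's back is in the way from straight above: come from behind, tilted about 45 degrees
- leg_foot (a point): end of the leg's round rubber foot (6 mm radius), 108 mm from the hinge; with the leg locked it meets the mat when the lamp leans back about 0.44 rad (25 degrees)
- mat: fixed black rubber mat with white corner marks, 240 mm (x) x 190 mm (y) x 3 mm; origin at the centre of its underside on the table; its x points roughly to the robot's left. The lamp stands about 65 mm from its centre towards its +x end, roughly square to it
- jar: clear sample jar with a white lid, 48 mm wide, 80 mm tall, bystander in front of the lit face; origin at the centre of its underside
- timer: white lab timer with a red button, lying flat, 58 x 62 x 18 mm, bystander in front of the lit face, off the mat; origin at the centre of its underside
- bottle: tall translucent plastic bottle, 83 mm wide, 150 mm tall, bystander to the left; origin at the centre of its underside
Mind the look-alikes: they are no part of the job. Of the things shaped like the lamp, the grey one is meant.

How it is judged:
By the outcome, as a careful person would: the job done as asked, in the order asked, and still so for the second after the job is handed in, with the robot touching nothing.
It also fails if it takes over 61 s, if anything falls off the work surface, if the arm or the gripper's body presses on something with over 40 N, if the wrist force passes 120 N, or if a joint passes its speed limit or range.

ROBOT

A 7-joint arm with a two-finger parallel gripper is mounted at the origin on a cart in front of the work surface, level with it; the furniture and walls round the work are solid. World frame = base frame: x ahead of the robot, y to its left, z up, the work surface at z = 0. Lengths are in m, angles in rad, forces in N, time in s.
With the tool pointing down it reaches from about 0.4 to 0.875 m from the base axis. Payload 6.5 kg.
Tool frame: the origin (TCP) lies on the mounting face of the last link; the fingertips stand 173 mm ahead of it and the grasp point (between the pads) lies 155 mm ahead of it (finger_overhang is the z of the fingertips in the tool frame, in m); z points along the fingers, y is the direction in which the jaws open and shut (so a half turn about z gives the same grasp; the last joint's range is limited). The gripper opens to 85 mm and grips with 20 to 120 N. Pads are 22 mm wide; open, the fingers measure 114 mm over their backs; the gripper's body (76 mm by 85 mm) begins 54 mm behind the grasp point. The pads swing forward as they close: fully open they stand 13 mm farther back than shut.
Start: joints at [1.126, 0.536, -0.004, 1.538, 0.003, 1.067, -0.071], TCP at [0.24, -0.604, 0.405] pointing down, gripper open.
Joint ranges: [-2.7, 2.7], [-0.37, 2.16], [-1.27, 1.26], [0.24, 2.4], [-1.31, 4.45], [0.19, 1.91], [-2.76, 2.76]. Speed limits (rad/s): [2.39, 2.39, 3.14, 3.14, 3.14, 3.14, 3.14].

INTERFACE

Orientations are given as a unit quaternion [x, y, z, w].
In Python, from plant import * gives the robot as it stands.
- The arm moves only by the shell command python3 -m inch 'ROWS'. ROWS is JSON, a list of rows, each an object with "dp": the shift along the tool's x, y, z in m, a list of three; "delta_rot": the turn, a rotation vector about the tool's x, y, z in rad, a list of three; "gripper": the closure, from 0 (fully open) to 1 (shut). In form: [{"dp": [x, y, z], "delta_rot": [rx, ry, rz], "gripper": gripper}, ...]. A call has 1 to 8 rows; each row is the pose to reach, as a shift and turn from the pose commanded when the call began, along the tool's axes at that moment; what a row does not reach only later rows make up. A row lasts 1/10 s, in which the tool goes at most 50 mm and 8.59 degrees, less where a joint would pass 70% of its speed; a pose out of reach is approached as far as the arm can. A call with a gripper value outside its range is refused whole. The fingers move at their own pace and stop on an object; the grip force is fixed at half the most. Time passes only in rows, so rows that repeat a pose let the fingers close. It gives the time, the measured TCP pose, the force and the opening at its end, in the units of the state.
- get_obs(): the state, without advancing time (a new reading comes with each control period).
- camera(name): name is "scene" or "top" or "wrist"; returns a dict with "img" (420x560x3 uint8, blue, green, red), "range_z" (420x560 float32, m along the optical axis (not along the pixel's ray), 0 where there is no reading), "fovy" (degrees; the focal length in pixels is half the picture's height over the tangent of half this angle, whatever the lens; pixels are square), "cx", "cy" (the principal point, pixels), "R" (3x3) and "t" (3): a world point X has camera coordinates R X + t; the wrist camera has in their place "mount" (4x4, takes a point from camera to tool coordinates, whose origin is the TCP and whose axes are the flange's). Camera axes: x right, y down, z forward; pixel columns grow to the right and rows downward; lengths in m; the calibration is good to about 2 mm. A picture is of the moment at which its call begins: read the wrist's pose just before it.
- sign_off(): hands the job in, once; it reports no verdict.
The state is a dict: "time_s": time; "q": joint angles; "joint_vel": joint speeds; "tau": joint torques, N m; "eef_pos": TCP position; "orientation": TCP orientation; "force": force on the tool from outside, world axes, zero at the start; "ft_torque": the same for the moment, N m; "opening": opening from 0.0 (shut) to 1.0 (fully open).
Only numpy, scipy, OpenCV 4.12 (cv2) and the standard library are available. Lean on these libraries where they do the work, as an engineer would, in place of code of your own. Each camera call takes 0.05 s, during which the arm holds its last target.

## Working session

There is one attempt and no reset: what is moved stays moved. The work goes in short steps, Python scripts to look and compute and a shell command to move; the robot and the scene stay as the last step left them, time stands still between calls to the robot, and variables do not carry over. Pictures are saved under pics/ and viewed, and the job is handed in when it is done.

```bash
ls; mkdir -p pics
python3 - <<'E'
from plant import *
import cv2
o=get_obs(); print(o)
for n in ["scene","top","wrist"]:
    c=camera(n); cv2.imwrite(f"pics/{n}0.png",c["img"])
    print(n,c["fovy"],c["cx"],c["cy"],c.get("R"),c.get("t"),c.get("mount"))
E
```

```text
pics
{'time_s': 0.0, 'q': array([ 1.12582295,  0.53719094, -0.00443707,  1.53889312,  0.00260197,
        1.06729487, -0.07122004]), 'joint_vel': array([-0.00032816,  0.0013343 , -0.00040044, -0.00127304,  0.00013081,
       -0.0006383 , -0.00066516]), 'tau': array([-1.78888899e-04, -5.83419371e+01,  1.04873411e+00, -2.59099692e+01,
        1.23408568e-02,  9.65819025e-03,  5.69861939e-06]), 'eef_pos': array([ 0.24023482, -0.60361272,  0.40378898]), 'orientation': array([ 9.82114637e-01,  1.88281831e-01, -2.32442726e-04, -8.59388477e-04]), 'force': array([ 0.8131772 , -0.17414567, -0.07672869]), 'ft_torque': array([ 0.00932144, -0.0133258 ,  0.00605254]), 'opening': 0.9992480676191288}
scene 49.29712140186522 276.38871085298985 220.06685951711333 [[-0.44382104 -0.89591294 -0.01904943]
 [-0.56807913  0.29773069 -0.76723044]
 [ 0.69304328 -0.32969143 -0.64108859]] [0.40676775 0.3720776  0.69505109] None
top 47.00766363072468 285.50119170607167 211.2749285709953 [[ 0.36812706 -0.92977405 -0.0016396 ]
 [-0.77381896 -0.30540092 -0.55491845]
 [ 0.51544804  0.20554925 -0.83190313]] [-0.06200969  0.54699885  0.68011076] None
wrist 62.217156459570624 282.5310452826985 207.33051970457203 None None [[-4.22049691e-04 -9.45030829e-01 -3.26980968e-01  8.41401937e-02]
 [ 9.99999890e-01 -3.31924993e-04 -3.31426914e-04  7.06405409e-04]
 [ 2.04675496e-04 -3.26981072e-01  9.45030865e-01  3.16257731e-02]
 [ 0.00000000e+00  0.00000000e+00  0.00000000e+00  1.00000000e+00]]
```

View pics/scene0.png

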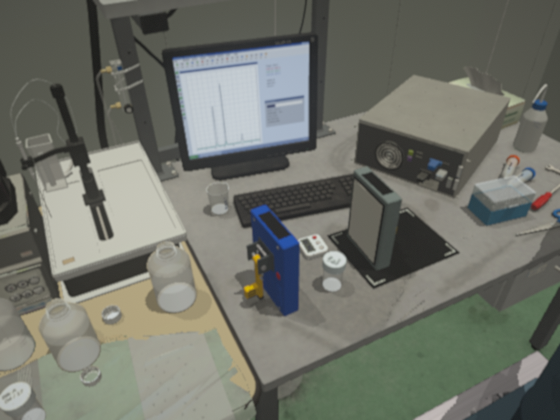

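View pics/top0.png

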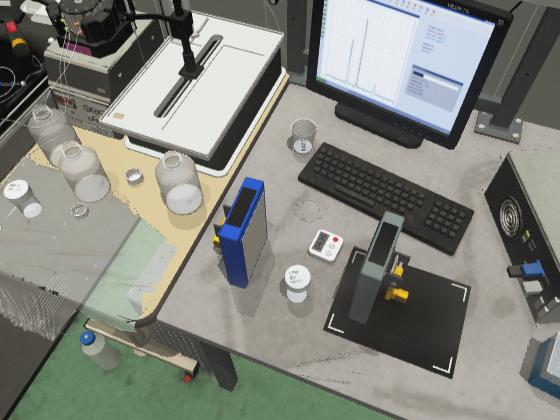

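View pics/wrist0.png

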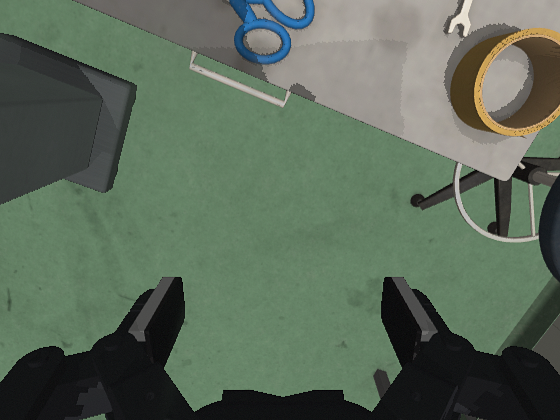

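Two lamp-shaped things appear in the top view: a blue one at (245,232), standing off the mat, and a grey one at (377,268) on the black mat with a yellow leg at (398,290). The grey one fits the description. I'll confirm it in an enlarged crop and build point clouds from the depth.

```bash
cat > h.py <<'E'
from plant import *
import numpy as np, cv2
from scipy.spatial.transform import Rotation as Ro
def cam(n):
    o=get_obs(); c=camera(n); c["o"]=o
    h,w=c["range_z"].shape; f=h/2/np.tan(np.radians(c["fovy"])/2); c["f"]=f
    u,v=np.meshgrid(np.arange(w),np.arange(h)); z=c["range_z"]
    P=np.stack([(u-c["cx"])/f*z,(v-c["cy"])/f*z,z],-1)
    if n=="wrist":
        M=c["mount"]; T=P@M[:3,:3].T+M[:3,3]
        c["W"]=T@Ro.from_quat(o["orientation"]).as_matrix().T+o["eef_pos"]
    else: c["W"]=(P-c["t"])@c["R"]
    c["W"][z==0]=np.nan
    return c
def crop(c,x0,y0,x1,y1,s,fn): cv2.imwrite(fn,cv2.resize(c["img"][y0:y1,x0:x1],None,fx=s,fy=s,interpolation=cv2.INTER_CUBIC))
E
python3 - <<'E'
from h import *
t=cam("top"); s=cam("scene")
crop(t,300,190,480,380,3,"pics/topc.png"); crop(s,300,150,470,290,4,"pics/scenec.png")
np.savez("/tmp/d.npz",tw=t["W"],sw=s["W"],ti=t["img"],si=s["img"])
E
```

```text
(no output)
```

View pics/topc.png

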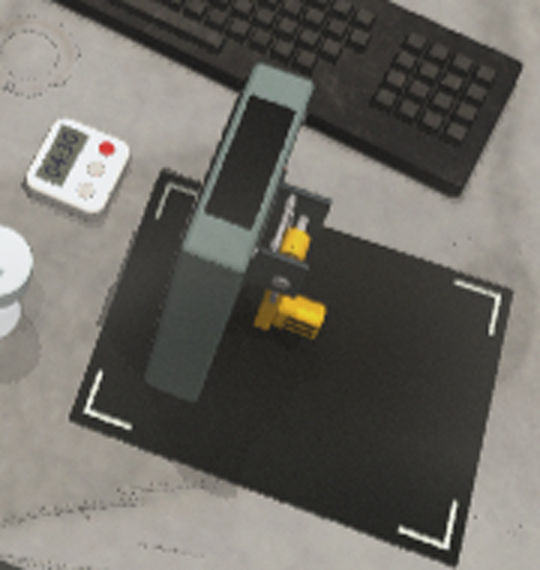

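View pics/scenec.png

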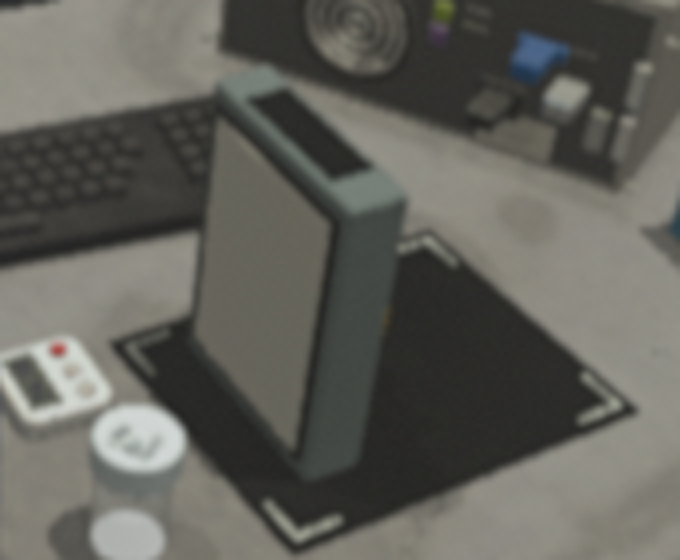

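The crops confirm the grey lamp on the mat. Its lit face is towards the jar and timer, and its yellow grip is at top pixel (401,296). Next I measure it from both views.

Run:
```python
import numpy as np, cv2
d=np.load("/tmp/d.npz")
for n,(x0,y0,x1,y1) in dict(t=(345,205,415,330),s=(345,160,410,290)).items():
    W=d[n+"w"][y0:y1,x0:x1].reshape(-1,3); I=d[n+"i"][y0:y1,x0:x1].reshape(-1,3).astype(int)
    top=W[(W[:,2]>0.186)&(W[:,2]<0.202)]
    r=cv2.minAreaRect(top[:,:2].astype(np.float32)*1000)
    print(n,"top n",len(top),"z med",np.median(top[:,2]),"rect",r)
    y=(I[:,2]>140)&(I[:,0]<80)&(I[:,1]>90)
    Y=W[y]; print(" yellow",len(Y),np.round(Y[np.argsort(Y[:,2])][::max(1,len(Y)//25)],3).tolist() if len(Y) else "")
# mat corners
W=d["tw"]; I=d["ti"].astype(int)
for p in [(362,254),(333,328),(451,369),(465,289)]: print(p,np.round(W[p[1],p[0]],3))
for p in [(300,270),(300,295),(325,245),(182,205),(377,268),(398,270),(403,290)]: print(p,np.round(W[p[1],p[0]],3))
```

```text
t top n 1582 z med 0.1936324349878846 rect ((513.8348388671875, -32.46951675415039), (35.96409606933594, 130.6376953125), 87.27501678466797)
 yellow 173 [[0.507, -0.085, 0.05], [0.506, -0.094, 0.054], [0.506, -0.088, 0.055], [0.504, -0.094, 0.055], [0.508, -0.082, 0.055], [0.508, -0.084, 0.055], [0.504, -0.1, 0.056], [0.507, -0.077, 0.056], [0.509, -0.082, 0.056], [0.51, -0.089, 0.056], [0.515, -0.091, 0.056], [0.51, -0.079, 0.057], [0.517, -0.092, 0.057], [0.508, -0.091, 0.057], [0.516, -0.1, 0.057], [0.512, -0.086, 0.058], [0.509, -0.1, 0.058], [0.506, -0.075, 0.066], [0.519, -0.075, 0.125], [0.509, -0.066, 0.126], [0.506, -0.076, 0.127], [0.516, -0.064, 0.127], [0.507, -0.075, 0.128], [0.507, -0.074, 0.128], [0.513, -0.075, 0.128], [0.515, -0.07, 0.129], [0.509, -0.071, 0.129], [0.513, -0.066, 0.129], [0.515, -0.073, 0.13]]
s top n 722 z med 0.19217322630037176 rect ((509.158935546875, -31.224529266357422), (36.445091247558594, 129.88394165039062), 87.09811401367188)
 yellow 0 
(362, 254) [ 0.594  0.    -0.   ]
(333, 328) [0.422 0.006 0.005]
(451, 369) [ 0.427 -0.212  0.004]
(465, 289) [ 0.59  -0.208  0.005]
(300, 270) [0.475 0.093 0.08 ]
(300, 295) [0.446 0.081 0.04 ]
(325, 245) [0.577 0.075 0.017]
(182, 205) [0.544 0.38  0.041]
(377, 268) [ 0.467 -0.035  0.195]
(398, 270) [ 0.513 -0.07   0.129]
(403, 290) [ 0.517 -0.092  0.057]
```

Run:
```python
import numpy as np
d=np.load("/tmp/d.npz")
P=np.concatenate([d["tw"].reshape(-1,3),d["sw"].reshape(-1,3)]); P=P[np.isfinite(P).all(1)]
xs=np.arange(0.1,1.0,0.06); ys=np.arange(0.36,-0.7,-0.06)
print("rows x, cols y:", np.round(ys,2))
for x in xs:
    r=[]
    for y in ys:
        q=P[(abs(P[:,0]-x)<.03)&(abs(P[:,1]-y)<.03)]
        r.append("  . " if len(q)<4 else "%4d"%(1000*np.percentile(q[:,2],97)))
    print("%.2f"%x," ".join(r))
```

```text
rows x, cols y: [ 0.36  0.3   0.24  0.18  0.12  0.06  0.   -0.06 -0.12 -0.18 -0.24 -0.3
 -0.36 -0.42 -0.48 -0.54 -0.6  -0.66]
0.10   .    .    .    .     0   12   13   12   10    0   .    .    .    .    .    .    .    . 
0.16   .    .    .    .     1    1    1    1    1    0   .    .    .    .    .    .    .    . 
0.22   .    .    .    .    .    .    .    .    .    .    .    .    .    .    .    .    .    . 
0.28    2 -733 -734   .    .    .    .    .    .    .    .    .    .    .   -74   .    .    . 
0.34    3    1    2    2    2    2    2    2    2    2    2    1    0    0    1 -146   .    . 
0.40    4    1  155  146    2    2    4    5    4    4    2    2    2    5    6    8 -734 -734
0.46    4   42  191  191   81   80  193  194    5    5    3    2   75   75   74   21   12 -730
0.52  114   45  192  192    3   14  194  195   54    5    3    2   75   75   74   30   30    6
0.58  140    2  190  190   17   18  193  194    6    6    3  144  154  154    0   30   31    2
0.64  129    2    2    3    3    2    2    5   16   16   58  155  155  155  155  153   30  193
0.70  554  547  540   17   23   26   26   26  542   27  154  156  155  155  156  156  155  153
0.76  129    2   49   27   29   29   29   29   28   28  156  157  156  156  156  156  156  155
0.82  128    2  480   67   29   26   23   21    3  148  157  157  155  156  156  156  155   . 
0.88  128    2    2    3    2    3   73  157  326    3  155  157  156  156  156  156  155   . 
0.94  128    3  259  351  351  351  359  365  366    3    2    1   .   155  156  155   .    . 
1.00  337  287  361  364  365   14   .    .     3   12   13    2    1   .   153  155   .    .
```

```bash
cat >> h.py <<'E'
YAW=np.radians(87.2); C=np.array([0.512,-0.032,0.003])
def setlamp(c,yaw):
    global C,YAW; C=np.array(c);YAW=yaw
def L2W(p): return C+Ro.from_euler('z',YAW).as_matrix()@np.array(p)
def Rtau(tau):  # tool z points tau from down toward lamp +x, tool y = -lamp y
    L=Ro.from_euler('z',YAW).as_matrix()
    z=L@[np.sin(tau),0,-np.cos(tau)]; y=L@[0,-1.,0]; x=np.cross(y,z)
    return np.stack([x,y,z],1)
def leggrip(th):
    return L2W([-.038-np.sin(th)*.078-np.cos(th)*.019,0,.118-np.cos(th)*.078+np.sin(th)*.019])
def rel(p,R,o=None):
    o=o or get_obs(); R0=Ro.from_quat(o["orientation"]).as_matrix()
    return R0.T@(p-o["eef_pos"]), Ro.from_matrix(R0.T@R).as_rotvec()
def show(p,R,o=None):
    a,b=rel(p,R,o); print("dp",np.round(a,4).tolist(),"rot",np.round(b,4).tolist(), "|rot|deg",round(np.degrees(np.linalg.norm(b)),1),"|dp|",round(np.linalg.norm(a),3)); return a,b
E
python3 - <<'E'
from h import *
R=Rtau(np.radians(45)); print(R)
show(np.array([.5,-.36,.38]),R)
E
```

```text
[[ 0.034542    0.99880614  0.034542  ]
 [ 0.70626259 -0.04884977  0.70626259]
 [ 0.70710678  0.         -0.70710678]]
dp [0.3315, -0.1305, 0.0244] rot [0.4471, 0.6959, -1.0814] |rot|deg 78.0 |dp| 0.357
```

```bash
python3 -m inch '[{"dp":[0.1,-0.04,0.0],"delta_rot":[0.13,0.21,-0.32],"gripper":0},{"dp":[0.1,-0.04,0.0],"delta_rot":[0.13,0.21,-0.32],"gripper":0},{"dp":[0.2,-0.08,0.01],"delta_rot":[0.27,0.42,-0.65],"gripper":0},{"dp":[0.2,-0.08,0.01],"delta_rot":[0.27,0.42,-0.65],"gripper":0},{"dp":[0.33,-0.13,0.024],"delta_rot":[0.447,0.696,-1.081],"gripper":0},{"dp":[0.33,-0.13,0.024],"delta_rot":[0.447,0.696,-1.081],"gripper":0},{"dp":[0.33,-0.13,0.024],"delta_rot":[0.447,0.696,-1.081],"gripper":0},{"dp":[0.33,-0.13,0.024],"delta_rot":[0.447,0.696,-1.081],"gripper":0}]'
```

```text
time_s: 1.05
eef_pos: [0.5032, -0.3545, 0.3813]
orientation: [0.72, 0.601, 0.251, -0.239]
force: [-0.1, 0.2, -0.5]
opening: 1.003
```

```bash
python3 -m inch '[{"dp":[0,0,0],"delta_rot":[0,0,0],"gripper":0},{"dp":[0,0,0],"delta_rot":[0,0,0],"gripper":0}]'
python3 - <<'E'
from h import *
o=get_obs(); print(o["q"],Ro.from_quat(o["orientation"]).as_matrix())
c=cam("wrist"); cv2.imwrite("pics/w1.png",c["img"]); s=cam("scene"); cv2.imwrite("pics/s1.png",s["img"])
E
```

```text
time_s: 1.25
eef_pos: [0.4983, -0.3623, 0.3801]
orientation: [0.728, 0.594, 0.248, -0.236]
force: [-0.2, -0.0, -0.1]
opening: 0.998
[ 1.01986506  0.69338596 -0.49682963  1.50030773 -0.31728704  1.35051419
  0.49467698] [[ 0.17107256  0.98195375  0.08062885]
 [ 0.74808457 -0.18271154  0.63795452]
 [ 0.64117366 -0.04881931 -0.76584138]]
```

View pics/w1.png

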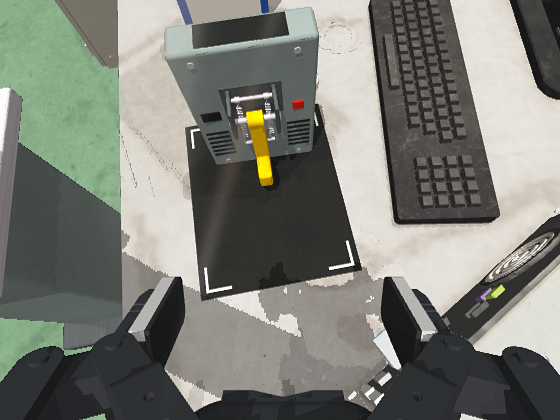

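View pics/s1.png

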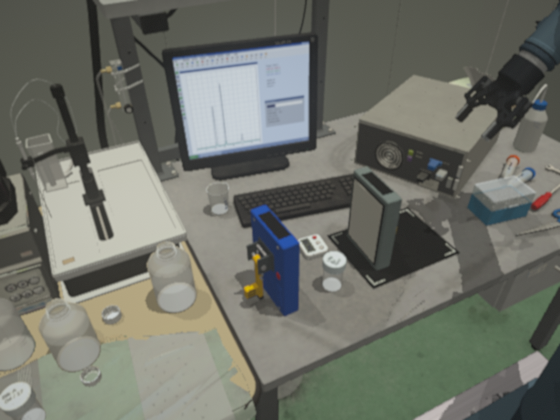

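The wrist view shows the grey back, the yellow leg (257,110)–(266,183) between its cheeks, and the grip low on the leg at about (265,178). Measuring from it.

```bash
cat > meas.py <<'E'
from h import *
def meas(c,box):
    W=c["W"].reshape(-1,3); I=c["img"].reshape(-1,3).astype(int)
    m=np.isfinite(W).all(1)&(np.hypot(W[:,0]-.512,W[:,1]+.05)<.13); W=W[m];I=I[m]
    top=W[(W[:,2]>.187)&(W[:,2]<.2)]
    if len(top)>50:
        print("top n",len(top),"z",np.median(top[:,2]).round(4),cv2.minAreaRect((top[:,:2]*1000).astype(np.float32)))
    y=(I[:,2]>130)&(I[:,0]<90)&(I[:,1]>80)&(I[:,2]-I[:,0]>80)
    Y=W[y]; l=Y[(Y[:,2]<.08)]; print("yellow",len(Y),"low",len(l))
    if len(l): print(" pct x",np.percentile(l[:,0],[2,50,98]).round(4)," y",np.percentile(l[:,1],[2,50,98]).round(4)," z",np.percentile(l[:,2],[2,50,98]).round(4))
    # back plane, lamp-frame
    L=(W-C)@Ro.from_euler('z',YAW).as_matrix()
    b=L[(abs(L[:,1])>.03)&(abs(L[:,1])<.055)&(L[:,2]>.02)&(L[:,2]<.18)&(abs(L[:,0]+.018)<.012)]
    if len(b)>50:
        A=np.c_[b[:,1:],np.ones(len(b))]; s=np.linalg.lstsq(A,b[:,0],rcond=None)[0]
        print("back n",len(b),"x=%.4f*y+%.4f*z+%.4f"%tuple(s),"(expect const -.018)")
        e=L[(L[:,2]>.03)&(L[:,2]<.18)&(abs(L[:,0]+.018)<.008)]; print("y extents",np.percentile(e[:,1],[.5,99.5]).round(4))
E
python3 - <<'E'
from meas import *
c=cam("wrist"); meas(c,None)
t=cam("top"); meas(t,None)
E
```

```text
top n 5255 z 0.1923 ((513.6633911132812, -33.6475944519043), (37.70161437988281, 129.66212463378906), 87.05878448486328)
yellow 1079 low 542
 pct x [0.5037 0.5111 0.5187]  y [-0.1042 -0.0869 -0.0749]  z [0.0365 0.0549 0.078 ]
back n 4790 x=-0.0026*y+0.0028*z+-0.0194 (expect const -.018)
y extents [-0.0655  0.0618]
top n 1576 z 0.1936 ((513.461669921875, -32.41565704345703), (36.03654479980469, 130.0245361328125), 87.27513122558594)
yellow 176 low 106
 pct x [0.5042 0.5098 0.5183]  y [-0.1016 -0.0898 -0.0762]  z [0.0529 0.056  0.0591]
```

```bash
sed -i 's/^YAW=.*/YAW=np.radians(87.1); C=np.array([0.5135,-0.033,0.003])/' h.py
python3 - <<'E'
from h import *
R=Rtau(np.radians(48)); print(leggrip(0))
show(leggrip(0)-R[:,2]*(.155+.10),R)
t=np.load("/tmp/d.npz"); P=np.concatenate([t["tw"].reshape(-1,3),t["sw"].reshape(-1,3)])
for y in np.arange(-.2,-.42,-.02):
    q=P[(abs(P[:,1]-y)<.01)&(P[:,2]>.1)&(P[:,0]>.4)&(P[:,0]<.7)]; print(round(y,2),len(q),q[:,0].min().round(3) if len(q) else "")
E
```

```text
[ 0.5106162 -0.089927   0.043    ]
dp [-0.0449, -0.0043, 0.1813] rot [0.0577, 0.1374, -0.128] |rot|deg 11.3 |dp| 0.187
-0.2 0 
-0.22 0 
-0.24 0 
-0.26 161 0.679
-0.28 1144 0.597
-0.3 1412 0.599
-0.32 987 0.558
-0.34 453 0.547
-0.36 231 0.564
-0.38 226 0.574
-0.4 199 0.584
```

```bash
python3 -m inch '[{"dp":[-0.01,-0.001,0.045],"delta_rot":[0.015,0.035,-0.03],"gripper":0},{"dp":[-0.022,-0.002,0.09],"delta_rot":[0.03,0.07,-0.06],"gripper":0},{"dp":[-0.034,-0.003,0.135],"delta_rot":[0.045,0.1,-0.1],"gripper":0},{"dp":[-0.045,-0.004,0.175],"delta_rot":[0.058,0.137,-0.128],"gripper":0},{"dp":[-0.045,-0.004,0.181],"delta_rot":[0.058,0.137,-0.128],"gripper":0},{"dp":[-0.045,-0.004,0.181],"delta_rot":[0.058,0.137,-0.128],"gripper":0},{"dp":[-0.045,-0.004,0.181],"delta_rot":[0.058,0.137,-0.128],"gripper":0}]'
python3 - <<'E'
from meas import *
c=cam("wrist"); meas(c,None); cv2.imwrite("pics/w2.png",c["img"]); s=cam("scene"); cv2.imwrite("pics/s2.png",s["img"])
R=Rtau(np.radians(48)); show(leggrip(0)-R[:,2]*(.155),R)
E
```

```text
time_s: 2.15
eef_pos: [0.5027, -0.2797, 0.2157]
orientation: [0.662, 0.63, 0.295, -0.279]
force: [1.0, -0.7, 0.5]
opening: 1.001
yellow 3631 low 1648
 pct x [0.5037 0.511  0.5188]  y [-0.104  -0.0861 -0.0748]  z [0.0364 0.055  0.0786]
back n 16428 x=-0.0047*y+0.0034*z+-0.0184 (expect const -.018)
y extents [-0.0634  0.0629]
dp [-0.0011, -0.0018, 0.1018] rot [0.0013, 0.0016, 0.0033] |rot|deg 0.2 |dp| 0.102
```

View pics/w2.png

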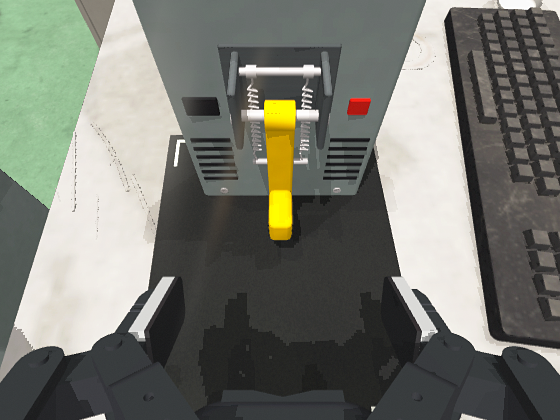

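View pics/s2.png

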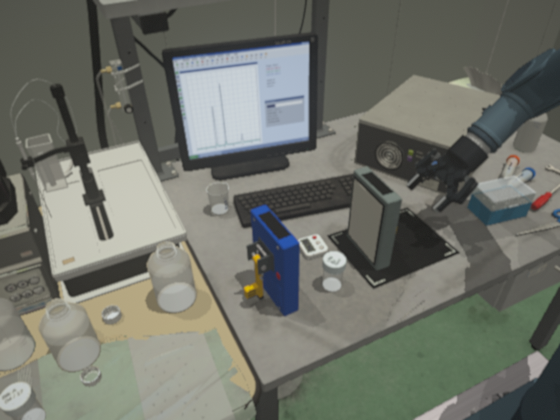

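```bash
python3 -m inch '[{"dp":[0,-0.001,0.03],"delta_rot":[0,0,0],"gripper":0},{"dp":[-0.001,-0.001,0.055],"delta_rot":[0,0,0],"gripper":0},{"dp":[-0.001,-0.001,0.08],"delta_rot":[0,0,0],"gripper":0},{"dp":[-0.001,-0.001,0.1],"delta_rot":[0,0,0],"gripper":0},{"dp":[-0.001,-0.001,0.1],"delta_rot":[0,0,0],"gripper":0}]'
python3 - <<'E'
from meas import *
c=cam("wrist");cv2.imwrite("pics/w3.png",c["img"]); s=cam("top"); cv2.imwrite("pics/t3.png",s["img"])
R=Rtau(np.radians(48)); show(leggrip(0)-R[:,2]*(.155),R)
E
```

```text
time_s: 2.75
eef_pos: [0.5044, -0.203, 0.1463]
orientation: [0.66, 0.631, 0.295, -0.282]
force: [1.3, 1.2, -0.9]
opening: 0.999
dp [0.0001, -0.0003, 0.0008] rot [-0.0005, -0.0004, 0.0029] |rot|deg 0.2 |dp| 0.001
```

View pics/w3.png

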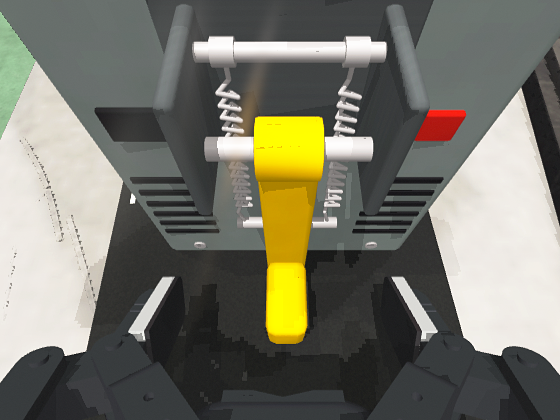

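View pics/t3.png

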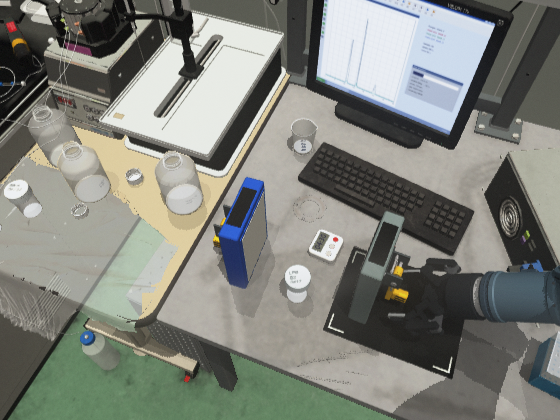

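The grip (286,305) sits midway between the pads. Closing.

```bash
python3 -m inch '[{"dp":[0,0,0],"delta_rot":[0,0,0],"gripper":0.4},{"dp":[0,0,0],"delta_rot":[0,0,0],"gripper":0.7},{"dp":[0,0,0],"delta_rot":[0,0,0],"gripper":0.75},{"dp":[0,0,0],"delta_rot":[0,0,0],"gripper":0.8},{"dp":[0,0,0],"delta_rot":[0,0,0],"gripper":0.85},{"dp":[0,0,0],"delta_rot":[0,0,0],"gripper":1},{"dp":[0,0,0],"delta_rot":[0,0,0],"gripper":1},{"dp":[0,0,0],"delta_rot":[0,0,0],"gripper":1}]'
python3 - <<'E'
from meas import *
c=cam("wrist");cv2.imwrite("pics/w4.png",c["img"]); s=cam("top"); meas(s,None)
E
```

```text
time_s: 3.65
eef_pos: [0.5046, -0.2048, 0.1463]
orientation: [0.661, 0.63, 0.295, -0.281]
force: [-0.1, -2.0, 3.0]
opening: 0.178
top n 1574 z 0.1936 ((513.1644287109375, -32.32909393310547), (36.02806091308594, 131.86505126953125), 87.05956268310547)
yellow 165 low 91
 pct x [0.5038 0.5103 0.5178]  y [-0.1013 -0.0875 -0.0754]  z [0.0524 0.0562 0.0593]
```

View pics/w4.png

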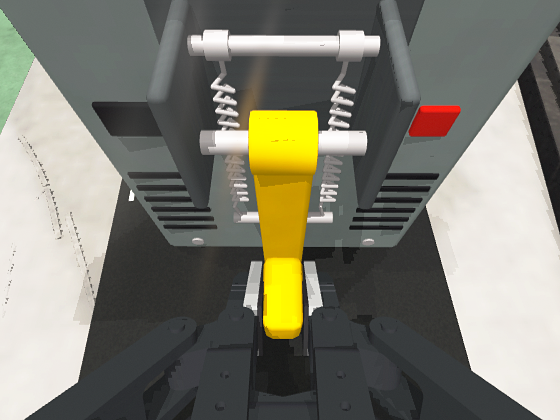

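```bash
cat > arc.py <<'E'
from h import *
def arc(pw,axis_w,angs,o=None):
    o=o or get_obs(); R0=Ro.from_quat(o["orientation"]).as_matrix(); h=R0.T@(np.array(pw)-o["eef_pos"]); ax=R0.T@np.array(axis_w)
    print("h tool",h.round(4),"ax",ax.round(3))
    for a in angs:
        r=Ro.from_rotvec(ax*a); print(round(a,3),"dp",np.round(h-r.apply(h),4).tolist(),"rot",np.round(ax*a,3).tolist())
E
python3 - <<'E'
from arc import *
ly=Ro.from_euler('z',YAW).as_matrix()@[0,1.,0]
# leg opening: down dir (0,0,-1)->(-1,0,0): rotation about +lamp y? y x (-z) = -x  => +
arc(L2W([-.038,0,.118]),ly,np.arange(.08,.73,.08))
E
```

```text
h tool [0.0706 0.0005 0.1166] ax [ 0.002 -1.     0.001]
0.08 dp [0.0095, 0.0, -0.0053] rot [0.0, -0.08, 0.0]
0.16 dp [0.0195, 0.0, -0.0098] rot [0.0, -0.16, 0.0]
0.24 dp [0.0297, 0.0001, -0.0134] rot [0.001, -0.24, 0.0]
0.32 dp [0.0403, 0.0001, -0.0163] rot [0.001, -0.32, 0.0]
0.4 dp [0.051, 0.0001, -0.0183] rot [0.001, -0.4, 0.001]
0.48 dp [0.0618, 0.0001, -0.0194] rot [0.001, -0.48, 0.001]
0.56 dp [0.0727, 0.0001, -0.0197] rot [0.001, -0.56, 0.001]
0.64 dp [0.0836, 0.0002, -0.0191] rot [0.002, -0.64, 0.001]
0.72 dp [0.0944, 0.0002, -0.0176] rot [0.002, -0.72, 0.001]
```

```bash
python3 -m inch '[{"dp":[0.0047,0,-0.0028],"delta_rot":[0,-0.04,0],"gripper":1},{"dp":[0.0095,0,-0.0053],"delta_rot":[0,-0.08,0],"gripper":1},{"dp":[0.0145,0,-0.0076],"delta_rot":[0,-0.12,0],"gripper":1},{"dp":[0.0195,0,-0.0098],"delta_rot":[0,-0.16,0],"gripper":1},{"dp":[0.0246,0,-0.0117],"delta_rot":[0,-0.2,0],"gripper":1},{"dp":[0.0297,0,-0.0134],"delta_rot":[0,-0.24,0],"gripper":1},{"dp":[0.0297,0,-0.0134],"delta_rot":[0,-0.24,0],"gripper":1}]'
python3 - <<'E'
from arc import *
s=cam("top"); cv2.imwrite("pics/t5.png",s["img"]); c=cam("wrist"); cv2.imwrite("pics/w5.png",c["img"])
from meas import meas
meas(s,None); print(get_obs()["force"])
ly=Ro.from_euler('z',YAW).as_matrix()@[0,1.,0]
arc(L2W([-.038,0,.118]),ly,np.arange(.04,.5,.04))
E
```

```text
time_s: 4.45
eef_pos: [0.5053, -0.1938, 0.1782]
orientation: [0.691, 0.661, 0.213, -0.202]
force: [3.0, -2.3, 2.2]
opening: 0.18
top n 1940 z 0.1937 ((510.0460205078125, -95.86576843261719), (165.16004943847656, 130.3624267578125), 87.0687026977539)
yellow 198 low 118
 pct x [0.5032 0.5105 0.5185]  y [-0.115  -0.0981 -0.085 ]  z [0.0572 0.0623 0.076 ]
[ 2.47997719 -0.50145593  4.65012983]
h tool [0.0703 0.0005 0.1165] ax [ 0.004 -1.     0.001]
0.04 dp [0.0047, 0.0, -0.0027] rot [0.0, -0.04, 0.0]
0.08 dp [0.0095, 0.0, -0.0052] rot [0.0, -0.08, 0.0]
0.12 dp [0.0144, 0.0, -0.0076] rot [0.0, -0.12, 0.0]
0.16 dp [0.0195, 0.0001, -0.0097] rot [0.001, -0.16, 0.0]
0.2 dp [0.0245, 0.0001, -0.0117] rot [0.001, -0.2, 0.0]
0.24 dp [0.0297, 0.0001, -0.0134] rot [0.001, -0.24, 0.0]
0.28 dp [0.0349, 0.0001, -0.0149] rot [0.001, -0.28, 0.0]
0.32 dp [0.0402, 0.0001, -0.0162] rot [0.001, -0.32, 0.0]
0.36 dp [0.0455, 0.0001, -0.0173] rot [0.001, -0.36, 0.0]
0.4 dp [0.0509, 0.0002, -0.0182] rot [0.001, -0.4, 0.0]
0.44 dp [0.0563, 0.0002, -0.0189] rot [0.002, -0.44, 0.0]
0.48 dp [0.0617, 0.0002, -0.0193] rot [0.002, -0.48, 0.0]
```

View pics/w5.png

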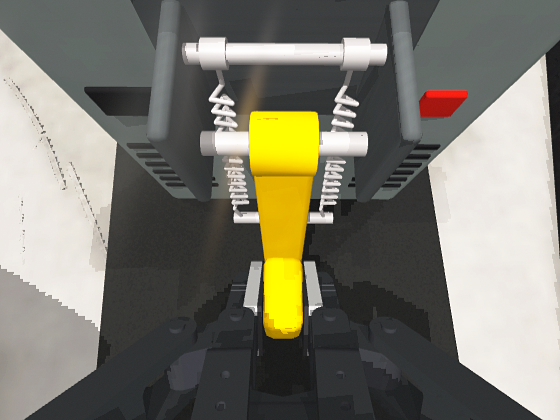

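View pics/t5.png

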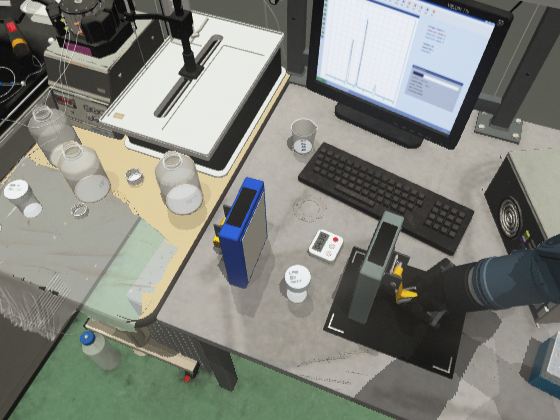

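The leg follows the gripper and the lamp stays put (top centre (383,235) unchanged). I'll keep swinging to about 0.6 rad.

```bash
python3 -m inch '[{"dp":[0.0047,0,-0.0027],"delta_rot":[0,-0.04,0],"gripper":1},{"dp":[0.0095,0,-0.0052],"delta_rot":[0,-0.08,0],"gripper":1},{"dp":[0.0144,0,-0.0076],"delta_rot":[0,-0.12,0],"gripper":1},{"dp":[0.0195,0,-0.0097],"delta_rot":[0,-0.16,0],"gripper":1},{"dp":[0.0245,0,-0.0117],"delta_rot":[0.001,-0.2,0],"gripper":1},{"dp":[0.0297,0,-0.0134],"delta_rot":[0.001,-0.24,0],"gripper":1},{"dp":[0.0349,0.0001,-0.0149],"delta_rot":[0.001,-0.28,0],"gripper":1},{"dp":[0.0402,0.0001,-0.0162],"delta_rot":[0.001,-0.32,0],"gripper":1}]';  python3 - <<'E'
from arc import *
print(get_obs()["force"])
s=cam("top"); cv2.imwrite("pics/t6.png",s["img"]); c=cam("scene"); cv2.imwrite("pics/s6.png",c["img"])
ly=Ro.from_euler('z',YAW).as_matrix()@[0,1.,0]
arc(L2W([-.038,0,.118]),ly,np.arange(.04,.3,.04))
E
```

```text
time_s: 5.35
eef_pos: [0.5063, -0.1705, 0.2134]
orientation: [0.717, 0.683, 0.1, -0.096]
force: [1.1, -0.4, 6.3]
opening: 0.182
[ 1.06323728 -0.35726431  6.34202568]
h tool [0.07   0.0006 0.1163] ax [ 0.005 -1.     0.001]
0.04 dp [0.0047, 0.0, -0.0027] rot [0.0, -0.04, 0.0]
0.08 dp [0.0095, 0.0, -0.0052] rot [0.0, -0.08, 0.0]
0.12 dp [0.0144, 0.0001, -0.0075] rot [0.001, -0.12, 0.0]
0.16 dp [0.0194, 0.0001, -0.0097] rot [0.001, -0.16, 0.0]
0.2 dp [0.0245, 0.0001, -0.0116] rot [0.001, -0.2, 0.0]
0.24 dp [0.0297, 0.0001, -0.0133] rot [0.001, -0.24, 0.0]
0.28 dp [0.0349, 0.0002, -0.0148] rot [0.001, -0.28, 0.0]
```

View pics/t6.png

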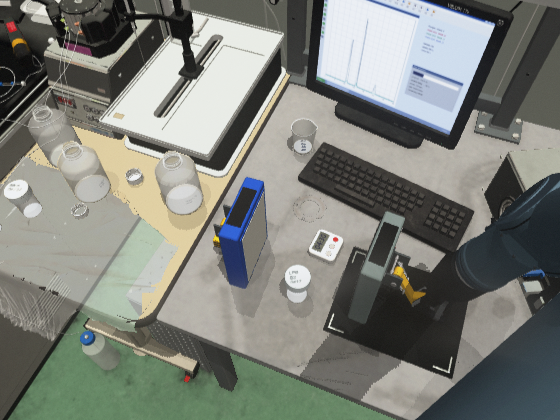

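View pics/s6.png

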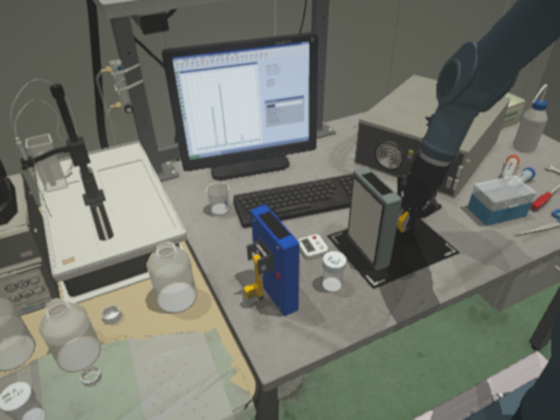

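```bash
python3 -m inch '[{"dp":[0.0047,0,-0.0027],"delta_rot":[0,-0.04,0],"gripper":1},{"dp":[0.0095,0,-0.0052],"delta_rot":[0,-0.08,0],"gripper":1},{"dp":[0.0144,0,-0.0075],"delta_rot":[0,-0.12,0],"gripper":1},{"dp":[0.0194,0,-0.0097],"delta_rot":[0.001,-0.16,0],"gripper":1},{"dp":[0.0245,0,-0.0116],"delta_rot":[0.001,-0.2,0],"gripper":1},{"dp":[0.0245,0,-0.0116],"delta_rot":[0.001,-0.2,0],"gripper":1}]';  python3 - <<'E'
from arc import *
o=get_obs();print(o["force"],o["ft_torque"]); R=Ro.from_quat(o["orientation"]).as_matrix(); print("tau",np.degrees(np.arctan2(R[1,2],-R[2,2])))
s=cam("top"); crop(s,300,190,480,380,3,"pics/t7.png"); c=cam("wrist"); cv2.imwrite("pics/w7.png",c["img"])
ly=Ro.from_euler('z',YAW).as_matrix()@[0,1.,0]
arc(L2W([-.038,0,.118]),ly,np.arange(.02,.13,.02))
E
```

```text
time_s: 6.05
eef_pos: [0.5075, -0.1499, 0.2315]
orientation: [0.722, 0.69, 0.028, -0.027]
force: [0.5, -2.3, 7.8]
opening: 0.181
[ 0.5342414  -2.33488914  7.78626301] [ 0.33649395 -0.26396927 -0.24309045]
tau 4.478630677893067
h tool [0.0707 0.0005 0.1162] ax [ 0.004 -1.     0.001]
0.02 dp [0.0023, 0.0, -0.0014] rot [0.0, -0.02, 0.0]
0.04 dp [0.0047, 0.0, -0.0027] rot [0.0, -0.04, 0.0]
0.06 dp [0.0071, 0.0, -0.004] rot [0.0, -0.06, 0.0]
0.08 dp [0.0095, 0.0, -0.0053] rot [0.0, -0.08, 0.0]
0.1 dp [0.012, 0.0, -0.0065] rot [0.0, -0.1, 0.0]
0.12 dp [0.0144, 0.0, -0.0076] rot [0.0, -0.12, 0.0]
```

View pics/t7.png

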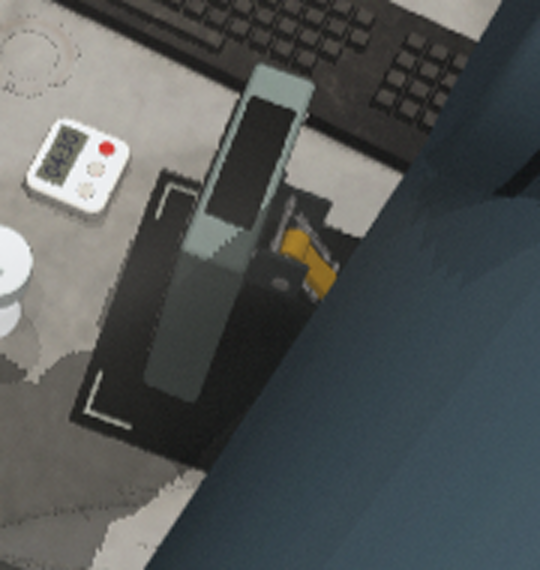

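View pics/w7.png

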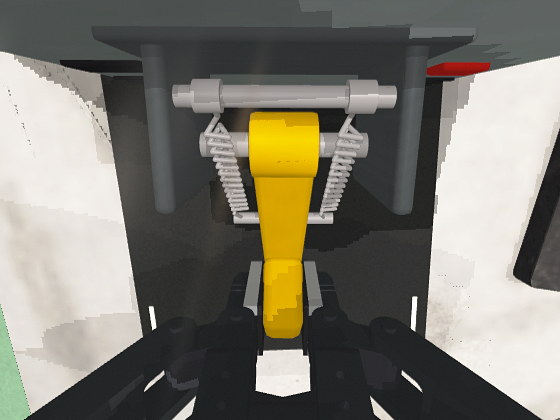

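Leg at about 0.76 rad, past dead centre. I open the gripper so the springs take it to the stop, then back out upward.

```bash
python3 -m inch '[{"dp":[0,0,0],"delta_rot":[0,0,0],"gripper":0.6},{"dp":[0,0,0],"delta_rot":[0,0,0],"gripper":0},{"dp":[0,0,0],"delta_rot":[0,0,0],"gripper":0},{"dp":[0,0,0],"delta_rot":[0,0,0],"gripper":0},{"dp":[0,0,0],"delta_rot":[0,0,0],"gripper":0}]';  python3 - <<'E'
from arc import *
o=get_obs();print(o["force"],o["opening"])
c=cam("wrist"); cv2.imwrite("pics/w8.png",c["img"])
E
```

```text
time_s: 6.65
eef_pos: [0.5068, -0.1503, 0.2308]
orientation: [0.723, 0.69, 0.028, -0.028]
force: [-0.1, -0.1, 0.1]
opening: 0.991
[-0.06442995 -0.05962051  0.14977566] 0.991199995630164
```

View pics/w8.png

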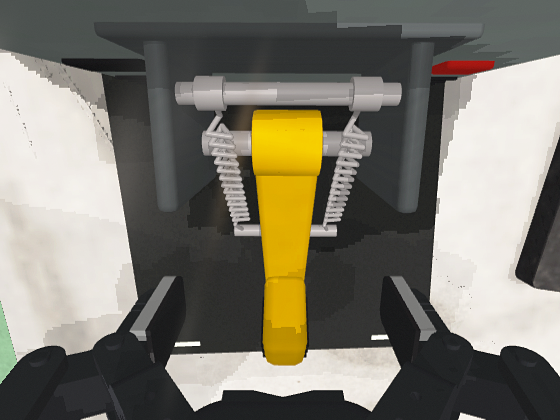

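The leg has sprung further out (grip now at (285,320)) and is free between the pads. Backing off.

```bash
python3 -m inch '[{"dp":[-0.005,0,-0.04],"delta_rot":[0,0,0],"gripper":0},{"dp":[-0.01,0,-0.08],"delta_rot":[0,0,0],"gripper":0},{"dp":[-0.02,0,-0.12],"delta_rot":[0,0.05,0],"gripper":0},{"dp":[-0.05,0,-0.16],"delta_rot":[0,0.15,0],"gripper":0},{"dp":[-0.08,0,-0.18],"delta_rot":[0,0.25,0],"gripper":0},{"dp":[-0.08,0,-0.18],"delta_rot":[0,0.25,0],"gripper":0},{"dp":[-0.08,0,-0.18],"delta_rot":[0,0.25,0],"gripper":0}]';  python3 - <<'E'
from meas import *
c=cam("wrist"); cv2.imwrite("pics/w9.png",c["img"]); meas(c,None)
W=c["W"].reshape(-1,3); I=c["img"].reshape(-1,3).astype(int)
L=(W-C)@Ro.from_euler('z',YAW).as_matrix()
y=(I[:,2]>130)&(I[:,0]<90)&(I[:,1]>80)&(I[:,2]-I[:,0]>80)&(abs(L[:,1])<.03)&(L[:,2]<.2)
Y=L[y]; print(len(Y),"lamp-frame yellow x",np.percentile(Y[:,0],[1,10,50,90,99]).round(3),"z",np.percentile(Y[:,2],[1,50,99]).round(3))
b=Y[(Y[:,0]<-.055)&(Y[:,0]>-.09)]; p=np.polyfit(b[:,0],b[:,2],1); print("bar slope",p, "leg angle est",np.arctan2(1,p[0]))
E
```

```text
time_s: 7.4
eef_pos: [0.5025, -0.2454, 0.404]
orientation: [0.715, 0.68, 0.118, -0.113]
force: [0.0, 0.4, -0.1]
opening: 1.001
top n 7154 z 0.1923 ((512.8959350585938, -41.93217849731445), (19.419492721557617, 128.6924285888672), 87.10120391845703)
yellow 2154 low 7
 pct x [0.5009 0.5026 0.5154]  y [-0.1262 -0.1244 -0.0502]  z [0.0698 0.0793 0.08  ]
back n 4414 x=0.0005*y+0.0045*z+-0.0185 (expect const -.018)
y extents [-0.0628  0.0633]
2154 lamp-frame yellow x [-0.125 -0.115 -0.071 -0.04  -0.032] z [0.079 0.098 0.126]
bar slope [0.83665784 0.15520243] leg angle est 0.8740992526851882
```

View pics/w9.png

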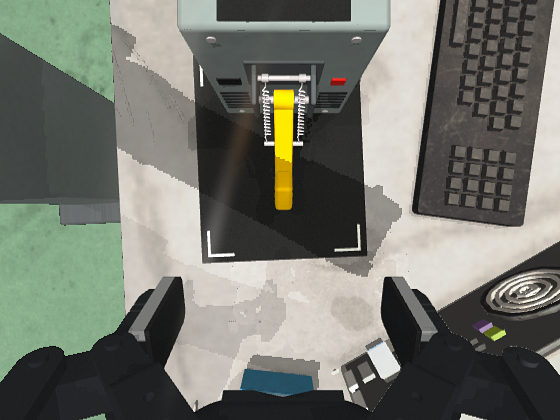

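Run:
```python
from h import *
o=get_obs(); print(o["q"].round(3))
L=Ro.from_euler('z',YAW).as_matrix()
def Rtop(t,s): # t lean; tool y = s*lamp x-ish
    z=L@[np.sin(t),0,-np.cos(t)]; x=L@[0,-s,0.]; y=np.cross(z,x); return np.stack([x,y,z],1)
for s in (1,-1):
    R=Rtop(0,s); print(s,R.round(2).tolist()); show(L2W([0,0,.172])-R[:,2]*(.155+.12),R)
```

```text
[ 0.639  0.444 -0.241  1.723 -0.227  1.12   0.48 ]
1 [[1.0, -0.05, 0.0], [-0.05, -1.0, 0.0], [0.0, -0.0, -1.0]]
dp [0.2147, 0.0009, 0.0244] rot [-0.2615, -0.2566, 1.5587] |rot|deg 91.7 |dp| 0.216
-1 [[-1.0, 0.05, 0.0], [0.05, 1.0, 0.0], [0.0, 0.0, -1.0]]
dp [0.2147, 0.0009, 0.0244] rot [0.2564, -0.2613, -1.5517] |rot|deg 91.3 |dp| 0.216
```

```bash
python3 -m inch '[{"dp":[0.0,0,-0.03],"delta_rot":[0.04,-0.04,-0.25],"gripper":0},{"dp":[0.0,0,-0.03],"delta_rot":[0.04,-0.04,-0.25],"gripper":0},{"dp":[0.0,0,-0.03],"delta_rot":[0.04,-0.04,-0.25],"gripper":0}]';  python3 - <<'E'
from h import *
o=get_obs(); print(o["q"].round(3))
E
```

```text
time_s: 7.75
eef_pos: [0.503, -0.252, 0.4323]
orientation: [0.621, 0.77, 0.103, -0.099]
force: [-0.2, 0.8, -0.4]
opening: 1.001
[ 0.66   0.425 -0.274  1.675 -0.152  1.197  0.681]
```

Run:
```python
from h import *
t=np.load("/tmp/d.npz"); P=np.concatenate([t["tw"].reshape(-1,3),t["sw"].reshape(-1,3)])
for z in np.arange(.2,.6,.05):
    q=P[(abs(P[:,2]-z)<.025)&(P[:,0]>.4)&(abs(P[:,1]+.03)<.15)]; print(round(z,2),len(q),q[:,0].min().round(3) if len(q) else "")
L=Ro.from_euler('z',YAW).as_matrix()
z=L@[0,0,-1.]; x=L@[0,-1.,0]; R=np.stack([x,np.cross(z,x),z],1); show(L2W([0,0,.172])-R[:,2]*(.155+.12),R)
```

```text
0.2 6869 0.444
0.25 5829 0.896
0.3 6644 0.902
0.35 4856 0.903
0.4 23 1.035
0.45 0 
0.5 0 
0.55 202 0.675
dp [0.2079, 0.0561, 0.0446] rot [-0.2355, -0.2337, 1.8202] |rot|deg 106.0 |dp| 0.22
```

```bash
python3 -m inch '[{"dp":[0.03,0.01,0],"delta_rot":[-0.04,-0.04,0.3],"gripper":0},{"dp":[0.06,0.02,0.01],"delta_rot":[-0.08,-0.08,0.6],"gripper":0},{"dp":[0.1,0.03,0.02],"delta_rot":[-0.12,-0.12,0.9],"gripper":0},{"dp":[0.14,0.04,0.03],"delta_rot":[-0.16,-0.16,1.2],"gripper":0},{"dp":[0.18,0.05,0.04],"delta_rot":[-0.2,-0.2,1.5],"gripper":0},{"dp":[0.208,0.056,0.045],"delta_rot":[-0.235,-0.234,1.82],"gripper":0},{"dp":[0.208,0.056,0.045],"delta_rot":[-0.235,-0.234,1.82],"gripper":0},{"dp":[0.208,0.056,0.045],"delta_rot":[-0.235,-0.234,1.82],"gripper":0}]';  python3 - <<'E'
from h import *
o=get_obs(); print(o["q"].round(3))
L=Ro.from_euler('z',YAW).as_matrix()
z=L@[0,0,-1.]; x=L@[0,-1.,0]; R=np.stack([x,np.cross(z,x),z],1); show(L2W([0,0,.172])-R[:,2]*(.155+.12),R)
E
```

```text
time_s: 8.55
eef_pos: [0.513, -0.0318, 0.4488]
orientation: [0.951, 0.303, 0.042, -0.041]
force: [-0.7, -0.6, -0.7]
opening: 0.998
[ 0.14   0.249 -0.157  1.858 -0.077  0.982 -0.925]
dp [-0.0001, 0.0012, -0.0013] rot [-0.0853, -0.0833, 0.6658] |rot|deg 38.8 |dp| 0.002
```

```bash
python3 -m inch '[{"dp":[0,0.001,-0.001],"delta_rot":[-0.085,-0.083,0.666],"gripper":0},{"dp":[0,0.001,-0.001],"delta_rot":[-0.085,-0.083,0.666],"gripper":0},{"dp":[0,0.001,-0.001],"delta_rot":[-0.085,-0.083,0.666],"gripper":0},{"dp":[0,0.001,-0.001],"delta_rot":[-0.085,-0.083,0.666],"gripper":0},{"dp":[0,0.001,-0.001],"delta_rot":[-0.085,-0.083,0.666],"gripper":0},{"dp":[0,0.001,-0.001],"delta_rot":[-0.085,-0.083,0.666],"gripper":0},{"dp":[0,0.001,-0.001],"delta_rot":[-0.085,-0.083,0.666],"gripper":0}]';  python3 - <<'E'
from meas import *
o=get_obs(); print(o["q"].round(3))
L=Ro.from_euler('z',YAW).as_matrix()
z=L@[0,0,-1.]; x=L@[0,-1.,0]; R=np.stack([x,np.cross(z,x),z],1); show(L2W([0,0,.172])-R[:,2]*(.155+.12),R)
c=cam("wrist"); cv2.imwrite("pics/w10.png",c["img"]); meas(c,None); t=cam("top"); cv2.imwrite("pics/t10.png",t["img"])
E
```

```text
time_s: 9.25
eef_pos: [0.5139, -0.0349, 0.45]
orientation: [1.0, -0.022, 0.001, -0.0]
force: [0.0, 0.4, -0.2]
opening: 1.006
[ 0.011  0.256 -0.036  1.841  0.01   1.042 -1.645]
dp [-0.0005, -0.0018, -0.0] rot [-0.0006, -0.0018, 0.006] |rot|deg 0.4 |dp| 0.002
top n 8923 z 0.1926 ((513.6666259765625, -32.61088562011719), (36.15879821777344, 129.09593200683594), 86.98130798339844)
yellow 1684 low 79
 pct x [0.4704 0.5156 0.5165]  y [-0.1476 -0.1347 -0.1054]  z [0.0032 0.0713 0.0798]
```

View pics/w10.png

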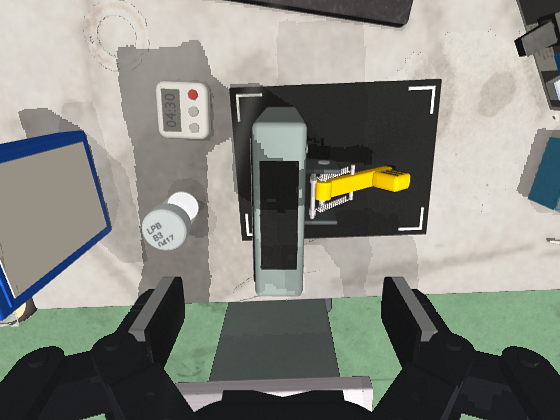

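View pics/t10.png

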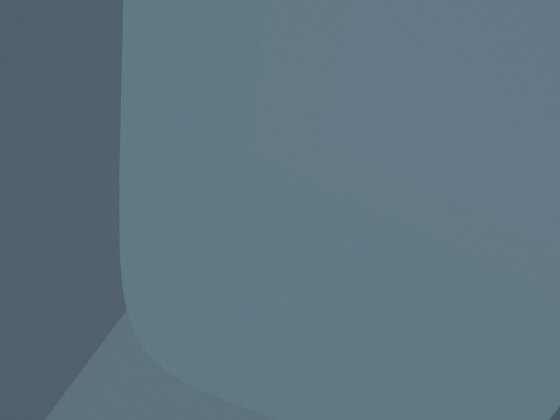

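The wrist view shows the lamp top centred at (279,208), the leg out to the right with its grip at (395,180), and the jar and timer undisturbed. Top is at z = 0.1926 and yaw is 87°, as expected. Descending.

```bash
python3 -m inch '[{"dp":[0,-0.002,0.03],"delta_rot":[0,-0.001,0.004],"gripper":0},{"dp":[0,-0.002,0.06],"delta_rot":[0,-0.001,0.004],"gripper":0},{"dp":[0,-0.002,0.085],"delta_rot":[0,-0.001,0.004],"gripper":0},{"dp":[0,-0.002,0.105],"delta_rot":[0,-0.001,0.004],"gripper":0},{"dp":[0,-0.002,0.12],"delta_rot":[0,-0.001,0.004],"gripper":0},{"dp":[0,-0.002,0.12],"delta_rot":[0,-0.001,0.004],"gripper":0},{"dp":[0,-0.002,0.12],"delta_rot":[0,-0.001,0.004],"gripper":0}]';  python3 - <<'E'
from meas import *
o=get_obs(); print(o["q"].round(3),o["force"])
setl=None
L=Ro.from_euler('z',YAW).as_matrix()
z=L@[0,0,-1.]; x=L@[0,-1.,0]; R=np.stack([x,np.cross(z,x),z],1); show(L2W([0,0,.172])-R[:,2]*(.155),R)
c=cam("wrist"); cv2.imwrite("pics/w11.png",c["img"]); meas(c,None)
E
```

```text
time_s: 10.05
eef_pos: [0.5149, -0.0339, 0.3311]
orientation: [1.0, -0.025, 0.001, -0.0]
force: [0.4, -0.5, 0.3]
opening: 1.0
[ 0.009  0.41  -0.038  1.953  0.021  0.776 -1.662] [ 0.38726526 -0.51432745  0.27480442]
dp [-0.0015, -0.0008, 0.0011] rot [-0.0002, -0.0022, -0.0001] |rot|deg 0.1 |dp| 0.002
top n 25958 z 0.1927 ((527.9561767578125, -30.569488525390625), (95.46405029296875, 90.62039184570312), 34.08414840698242)
yellow 3732 low 305
 pct x [0.4488 0.5157 0.5169]  y [-0.1491 -0.1356 -0.1163]  z [0.0017 0.071  0.0797]
```

View pics/w11.png

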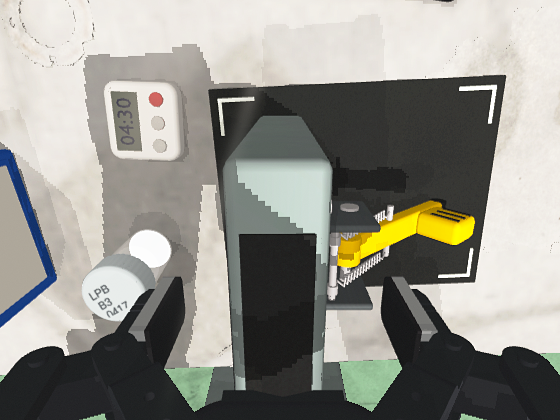

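```bash
python3 -m inch '[{"dp":[0,-0.001,0.001],"delta_rot":[0,-0.002,0],"gripper":0.2},{"dp":[0,-0.001,0.001],"delta_rot":[0,-0.002,0],"gripper":0.45},{"dp":[0,-0.001,0.001],"delta_rot":[0,-0.002,0],"gripper":0.5},{"dp":[0,-0.001,0.001],"delta_rot":[0,-0.002,0],"gripper":0.54},{"dp":[0,-0.001,0.001],"delta_rot":[0,-0.002,0],"gripper":0.58},{"dp":[0,-0.001,0.001],"delta_rot":[0,-0.002,0],"gripper":0.62},{"dp":[0,-0.001,0.001],"delta_rot":[0,-0.002,0],"gripper":1},{"dp":[0,-0.001,0.001],"delta_rot":[0,-0.002,0],"gripper":1}]';  python3 - <<'E'
from meas import *
from arc import arc
o=get_obs(); print(o["q"].round(3),o["force"],o["ft_torque"],o["eef_pos"])
c=cam("wrist"); cv2.imwrite("pics/w12.png",c["img"]); s=cam("scene"); meas(s,None)
ly=Ro.from_euler('z',YAW).as_matrix()@[0,1.,0]
# tip back: top (+z)->(-x): rotation about -lamp y
arc(L2W([-.018,0,0]),-ly,np.arange(.03,.49,.03))
E
```

```text
time_s: 10.9
eef_pos: [0.515, -0.0326, 0.3302]
orientation: [1.0, -0.025, 0.0, -0.0]
force: [-1.4, 1.9, 5.4]
opening: 0.417
[ 0.007  0.412 -0.038  1.953  0.021  0.776 -1.665] [-1.43634966  1.88728603  5.38308793] [ 0.25110329  0.27659663 -0.01440045] [ 0.51501415 -0.03261615  0.33020628]
top n 529 z 0.1923 ((505.6519775390625, -34.63209915161133), (66.40460205078125, 125.15483093261719), 66.3817138671875)
yellow 110 low 11
 pct x [0.4961 0.4976 0.4996]  y [-0.1406 -0.1343 -0.1239]  z [0.0658 0.0709 0.0795]
h tool [-0.0017  0.0186  0.3272] ax [ 1.    -0.     0.001]
0.03 dp [0.0, 0.0098, -0.0004] rot [0.03, -0.0, 0.0]
0.06 dp [0.0, 0.0197, -0.0005] rot [0.06, -0.0, 0.0]
0.09 dp [0.0, 0.0295, -0.0003] rot [0.09, -0.0, 0.0]
0.12 dp [0.0, 0.0393, 0.0001] rot [0.12, -0.0, 0.0]
0.15 dp [0.0, 0.0491, 0.0009] rot [0.15, -0.0, 0.0]
0.18 dp [0.0, 0.0589, 0.002] rot [0.18, -0.0, 0.0]
0.21 dp [0.0, 0.0686, 0.0033] rot [0.21, -0.0, 0.0]
0.24 dp [0.0, 0.0783, 0.005] rot [0.24, -0.0, 0.0]
0.27 dp [-0.0, 0.088, 0.0069] rot [0.27, -0.0, 0.0]
0.3 dp [-0.0, 0.0975, 0.0091] rot [0.3, -0.0, 0.0]
0.33 dp [-0.0, 0.107, 0.0116] rot [0.33, -0.0, 0.0]
0.36 dp [-0.0, 0.1165, 0.0144] rot [0.36, -0.0, 0.0]
0.39 dp [-0.0, 0.1258, 0.0175] rot [0.39, -0.0, 0.0]
0.42 dp [-0.0, 0.135, 0.0209] rot [0.42, -0.0, 0.0]
0.45 dp [-0.0, 0.1442, 0.0245] rot [0.45, -0.0, 0.0]
0.48 dp [-0.0, 0.1532, 0.0284] rot [0.48, -0.0, 0.0]
```

View pics/w12.png

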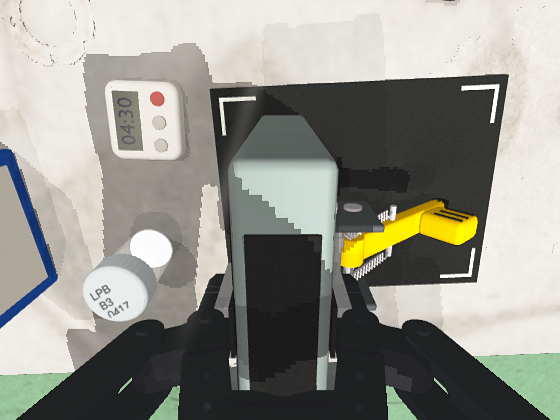

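The top is gripped at an opening of 35.5 mm, matching the 36 mm thickness. Tipping slowly about the rear edge.

```bash
python3 -m inch '[{"dp":[0,0.0065,-0.0003],"delta_rot":[0.02,0,0],"gripper":1},{"dp":[0,0.0131,-0.0005],"delta_rot":[0.04,0,0],"gripper":1},{"dp":[0,0.0197,-0.0005],"delta_rot":[0.06,0,0],"gripper":1},{"dp":[0,0.0262,-0.0004],"delta_rot":[0.08,0,0],"gripper":1},{"dp":[0,0.0328,-0.0002],"delta_rot":[0.1,0,0],"gripper":1},{"dp":[0,0.0393,0.0001],"delta_rot":[0.12,0,0],"gripper":1},{"dp":[0,0.0393,0.0001],"delta_rot":[0.12,0,0],"gripper":1}]';  python3 - <<'E'
from h import *
from arc import arc
o=get_obs(); print(o["q"].round(3),o["force"],o["ft_torque"],o["opening"])
s=cam("scene"); cv2.imwrite("pics/s13.png",s["img"])
ly=Ro.from_euler('z',YAW).as_matrix()@[0,1.,0]
arc(L2W([-.018,0,0]),-ly,np.arange(.02,.38,.02))
E
```

```text
time_s: 11.7
eef_pos: [0.513, -0.0723, 0.3298]
orientation: [0.998, -0.026, 0.002, -0.061]
force: [-0.2, 0.9, 3.5]
opening: 0.414
[ 0.167  0.423 -0.095  1.941 -0.117  0.786 -1.46 ] [-0.18167636  0.87529545  3.54610223] [ 0.43186847 -0.00805803  0.13435257] 0.4139379517054178
h tool [-0.0017  0.0185  0.327 ] ax [ 1.    -0.001  0.001]
0.02 dp [0.0, 0.0065, -0.0003] rot [0.02, -0.0, 0.0]
0.04 dp [0.0, 0.0131, -0.0005] rot [0.04, -0.0, 0.0]
0.06 dp [0.0, 0.0196, -0.0005] rot [0.06, -0.0, 0.0]
0.08 dp [0.0, 0.0262, -0.0004] rot [0.08, -0.0, 0.0]
0.1 dp [0.0, 0.0327, -0.0002] rot [0.1, -0.0, 0.0]
0.12 dp [0.0, 0.0393, 0.0001] rot [0.12, -0.0, 0.0]
0.14 dp [0.0, 0.0458, 0.0006] rot [0.14, -0.0, 0.0]
0.16 dp [0.0, 0.0523, 0.0012] rot [0.16, -0.0, 0.0]
0.18 dp [0.0, 0.0588, 0.002] rot [0.18, -0.0, 0.0]
0.2 dp [0.0, 0.0653, 0.0029] rot [0.2, -0.0, 0.0]
0.22 dp [0.0, 0.0718, 0.0039] rot [0.22, -0.0, 0.0]
0.24 dp [0.0, 0.0783, 0.005] rot [0.24, -0.0, 0.0]
0.26 dp [0.0, 0.0847, 0.0062] rot [0.26, -0.0, 0.0]
0.28 dp [0.0, 0.0911, 0.0076] rot [0.28, -0.0, 0.0]
0.3 dp [0.0, 0.0975, 0.0092] rot [0.3, -0.0, 0.0]
0.32 dp [0.0, 0.1038, 0.0108] rot [0.32, -0.0, 0.0]
0.34 dp [0.0, 0.1101, 0.0126] rot [0.34, -0.0, 0.0]
0.36 dp [0.0001, 0.1164, 0.0145] rot [0.36, -0.0, 0.0]
```

View pics/s13.png

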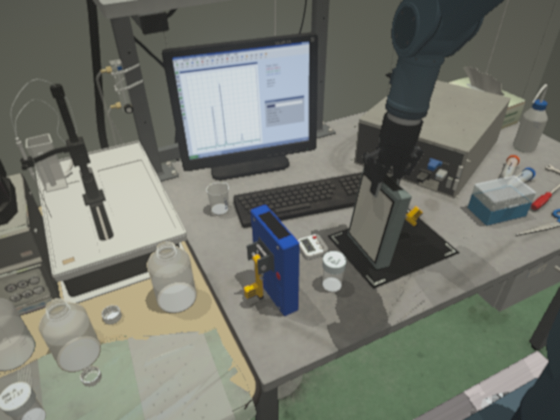

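```bash
python3 -m inch '[{"dp":[0,0.0065,-0.0003],"delta_rot":[0.02,0,0],"gripper":1},{"dp":[0,0.0131,-0.0005],"delta_rot":[0.04,0,0],"gripper":1},{"dp":[0,0.0196,-0.0005],"delta_rot":[0.06,0,0],"gripper":1},{"dp":[0,0.0262,-0.0004],"delta_rot":[0.08,0,0],"gripper":1},{"dp":[0,0.0327,-0.0002],"delta_rot":[0.1,0,0],"gripper":1},{"dp":[0,0.0393,0.0001],"delta_rot":[0.12,0,0],"gripper":1},{"dp":[0,0.0458,0.0006],"delta_rot":[0.14,0,0],"gripper":1},{"dp":[0,0.0523,0.0012],"delta_rot":[0.16,0,0],"gripper":1}]'; python3 -m inch '[{"dp":[0,0.0065,-0.0003],"delta_rot":[0.02,0,0],"gripper":1},{"dp":[0,0.0131,-0.0005],"delta_rot":[0.04,0,0],"gripper":1},{"dp":[0,0.0196,-0.0005],"delta_rot":[0.06,0,0],"gripper":1},{"dp":[0,0.0262,-0.0004],"delta_rot":[0.08,0,0],"gripper":1},{"dp":[0,0.0327,-0.0002],"delta_rot":[0.1,0,0],"gripper":1},{"dp":[0,0.0327,-0.0002],"delta_rot":[0.1,0,0],"gripper":1}]'
python3 - <<'E'
from h import *
from arc import arc
o=get_obs(); print(o["q"].round(3),o["force"],o["ft_torque"],o["opening"])
R=Ro.from_quat(o["orientation"]).as_matrix(); print("lean",np.arctan2(R[1,2],-R[2,2]))
s=cam("scene"); crop(s,320,140,480,290,4,"pics/s14.png");c=cam("wrist"); cv2.imwrite("pics/w14.png",c["img"])
ly=Ro.from_euler('z',YAW).as_matrix()@[0,1.,0]
arc(L2W([-.018,0,0]),-ly,np.arange(.01,.12,.01))
E
```

```text
time_s: 12.55
eef_pos: [0.5103, -0.1239, 0.3221]
orientation: [0.99, -0.025, 0.004, -0.14]
force: [1.6, 1.0, -1.1]
opening: 0.414
time_s: 13.15
eef_pos: [0.5085, -0.156, 0.313]
orientation: [0.981, -0.026, 0.005, -0.19]
force: [1.9, 1.5, -2.5]
opening: 0.409
[ 0.473  0.514 -0.195  1.877 -0.357  0.887 -1.081] [ 1.86562462  1.47708955 -2.48563889] [ 0.17476848 -0.49320048 -0.16026805] 0.40943371062729583
lean 0.3815888117932865
h tool [-0.0012  0.0181  0.3268] ax [ 1.    -0.001 -0.   ]
0.01 dp [0.0, 0.0033, -0.0002] rot [0.01, -0.0, -0.0]
0.02 dp [0.0, 0.0065, -0.0003] rot [0.02, -0.0, -0.0]
0.03 dp [0.0, 0.0098, -0.0004] rot [0.03, -0.0, -0.0]
0.04 dp [0.0, 0.0131, -0.0005] rot [0.04, -0.0, -0.0]
0.05 dp [0.0, 0.0164, -0.0005] rot [0.05, -0.0, -0.0]
0.06 dp [0.0, 0.0196, -0.0005] rot [0.06, -0.0, -0.0]
0.07 dp [0.0, 0.0229, -0.0005] rot [0.07, -0.0, -0.0]
0.08 dp [0.0, 0.0262, -0.0004] rot [0.08, -0.0, -0.0]
0.09 dp [0.0, 0.0294, -0.0003] rot [0.09, -0.0, -0.0]
0.1 dp [0.0, 0.0327, -0.0002] rot [0.1, -0.0, -0.0]
0.11 dp [0.0, 0.036, -0.0] rot [0.11, -0.0, -0.0]
```

View pics/s14.png

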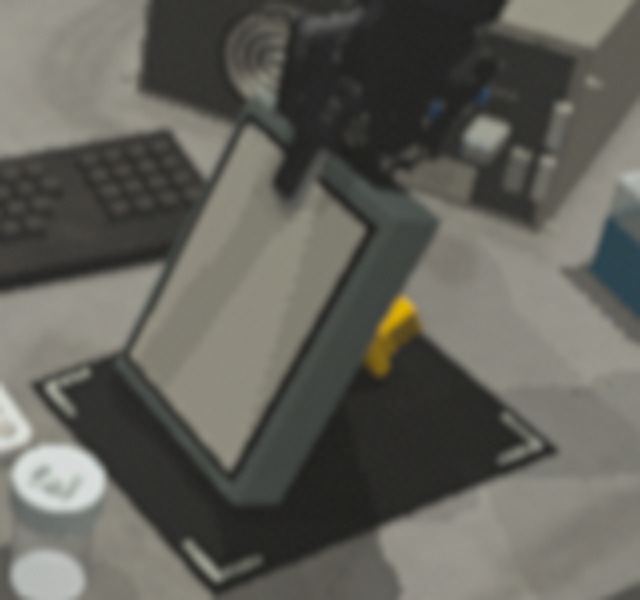

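View pics/w14.png

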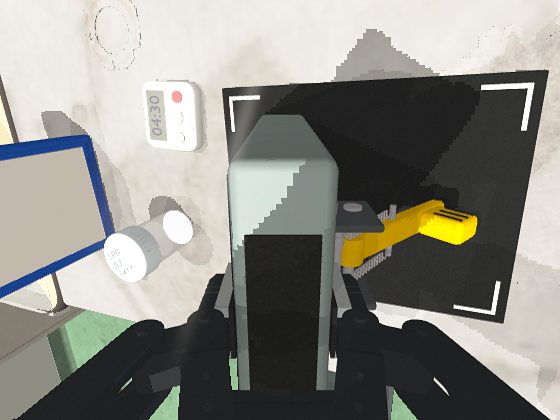

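```bash
python3 -m inch '[{"dp":[0,0.0033,-0.0002],"delta_rot":[0.01,0,0],"gripper":1},{"dp":[0,0.0065,-0.0003],"delta_rot":[0.02,0,0],"gripper":1},{"dp":[0,0.0098,-0.0004],"delta_rot":[0.03,0,0],"gripper":1},{"dp":[0,0.0131,-0.0005],"delta_rot":[0.04,0,0],"gripper":1},{"dp":[0,0.0131,-0.0005],"delta_rot":[0.04,0,0],"gripper":1}]'
python3 - <<'E'
from h import *
o=get_obs(); print(o["force"],o["ft_torque"],o["opening"])
R=Ro.from_quat(o["orientation"]).as_matrix(); print("lean",np.arctan2(R[1,2],-R[2,2]))
E
python3 -m inch '[{"dp":[0,0.0033,-0.0002],"delta_rot":[0.01,0,0],"gripper":1},{"dp":[0,0.0065,-0.0003],"delta_rot":[0.02,0,0],"gripper":1},{"dp":[0,0.0065,-0.0003],"delta_rot":[0.02,0,0],"gripper":1}]'
python3 - <<'E'
from h import *
o=get_obs(); print(o["force"],o["ft_torque"],o["opening"])
R=Ro.from_quat(o["orientation"]).as_matrix(); print("lean",np.arctan2(R[1,2],-R[2,2]))
s=cam("scene"); crop(s,320,140,480,290,4,"pics/s15.png")
E
```

```text
time_s: 13.75
eef_pos: [0.5079, -0.1679, 0.3087]
orientation: [0.978, -0.025, 0.005, -0.209]
force: [1.3, -0.1, -5.1]
opening: 0.411
[ 1.2809188  -0.06576416 -5.09017279] [-0.30401454 -0.41354003 -0.23222828] 0.41117338696149724
lean 0.4205126565774181
time_s: 14.05
eef_pos: [0.5077, -0.1738, 0.3068]
orientation: [0.975, -0.025, 0.006, -0.219]
force: [0.5, 2.2, -2.9]
opening: 0.415
[ 0.54179202  2.24499875 -2.91119891] [-0.44419353  0.00177738 -0.04844178] 0.4147652020405146
lean 0.4405699596054571
```

View pics/s15.png

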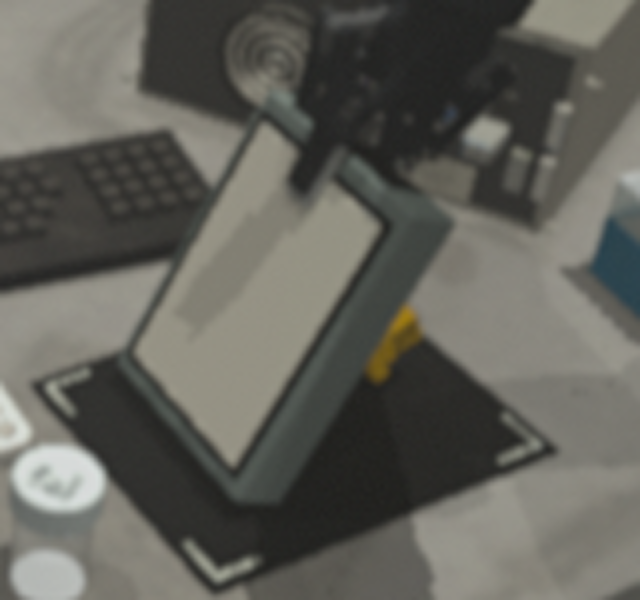

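```bash
python3 -m inch '[{"dp":[0,0.002,0.0003],"delta_rot":[0.006,0,0],"gripper":1},{"dp":[0,0.002,0.0003],"delta_rot":[0.006,0,0],"gripper":1},{"dp":[0,0.002,0.0003],"delta_rot":[0.006,0,0],"gripper":1}]'
python3 - <<'E'
from h import *
o=get_obs(); print(o["force"],o["ft_torque"],o["opening"])
R=Ro.from_quat(o["orientation"]).as_matrix(); print("lean",np.arctan2(R[1,2],-R[2,2]))
E
python3 -m inch '[{"dp":[0,0.002,0.0005],"delta_rot":[0.006,0,0],"gripper":1},{"dp":[0,0.002,0.0005],"delta_rot":[0.006,0,0],"gripper":1},{"dp":[0,0.002,0.0005],"delta_rot":[0.006,0,0],"gripper":1}]'
python3 - <<'E'
from h import *
o=get_obs(); print(o["force"],o["ft_torque"],o["opening"])
R=Ro.from_quat(o["orientation"]).as_matrix(); print("lean",np.arctan2(R[1,2],-R[2,2]))
t=cam("wrist"); cv2.imwrite("pics/w16.png",t["img"])
E
```

```text
time_s: 14.4
eef_pos: [0.5079, -0.1751, 0.3065]
orientation: [0.975, -0.024, 0.006, -0.221]
force: [-1.2, 3.9, 5.4]
opening: 0.415
[-1.1857382   3.87105139  5.43493581] [-0.25118744  0.50138942  0.07047927] 0.4145843062690493
lean 0.44614237265773116
time_s: 14.7
eef_pos: [0.5081, -0.1766, 0.3061]
orientation: [0.974, -0.024, 0.006, -0.225]
force: [-3.1, 3.3, 12.1]
opening: 0.416
[-3.06272521  3.25332817 12.11660495] [0.07843562 0.81334279 0.09179337] 0.41550648874955504
lean 0.4525296893690236
```

View pics/w16.png

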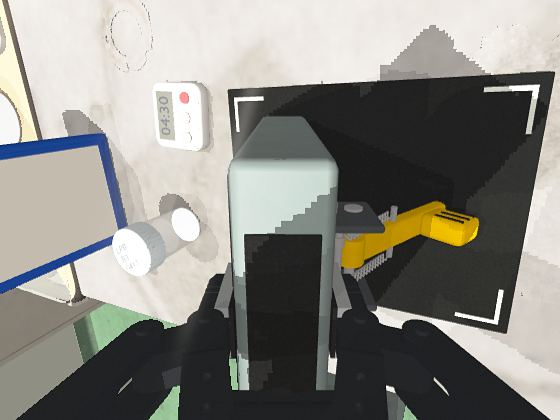

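Contact: the mat now pushes back with 12 N through foot and edge. I relax slightly, then open.

```bash
python3 -m inch '[{"dp":[0,-0.001,-0.0004],"delta_rot":[-0.004,0,0],"gripper":1},{"dp":[0,-0.001,-0.0004],"delta_rot":[-0.004,0,0],"gripper":1},{"dp":[0,-0.001,-0.0004],"delta_rot":[-0.004,0,0],"gripper":1}]'
python3 - <<'E'
from h import *
o=get_obs(); print(o["force"],o["ft_torque"],o["opening"])
R=Ro.from_quat(o["orientation"]).as_matrix(); print("lean",np.arctan2(R[1,2],-R[2,2]))
E
```

```text
time_s: 15.05
eef_pos: [0.508, -0.1756, 0.3063]
orientation: [0.975, -0.024, 0.006, -0.223]
force: [-1.3, 3.5, 7.0]
opening: 0.412
[-1.27760963  3.46360425  7.01949208] [0.16842374 0.46414869 0.0285231 ] 0.41241915676401447
lean 0.44854964875243236
```

```bash
python3 -m inch '[{"dp":[0,0,0],"delta_rot":[0,0,0],"gripper":0.56},{"dp":[0,0,0],"delta_rot":[0,0,0],"gripper":0.52},{"dp":[0,0,0],"delta_rot":[0,0,0],"gripper":0.45},{"dp":[0,0,0],"delta_rot":[0,0,0],"gripper":0.3},{"dp":[0,0,0],"delta_rot":[0,0,0],"gripper":0},{"dp":[0,0,0],"delta_rot":[0,0,0],"gripper":0},{"dp":[0,0,0],"delta_rot":[0,0,0],"gripper":0}]'
python3 - <<'E'
from h import *
o=get_obs(); print(o["force"],o["ft_torque"],o["opening"])
R=Ro.from_quat(o["orientation"]).as_matrix(); print("lean",np.arctan2(R[1,2],-R[2,2]))
t=cam("wrist"); cv2.imwrite("pics/w17.png",t["img"])
s=cam("scene"); crop(s,320,140,480,290,4,"pics/s17.png")
E
```

```text
time_s: 15.75
eef_pos: [0.5076, -0.1763, 0.305]
orientation: [0.975, -0.025, 0.006, -0.222]
force: [0.2, 0.1, 0.6]
opening: 1.002
[0.15210917 0.10564997 0.55474155] [-0.4552637  -0.0337712  -0.03700983] 1.0024523691747922
lean 0.4473882100312529
```

View pics/w17.png

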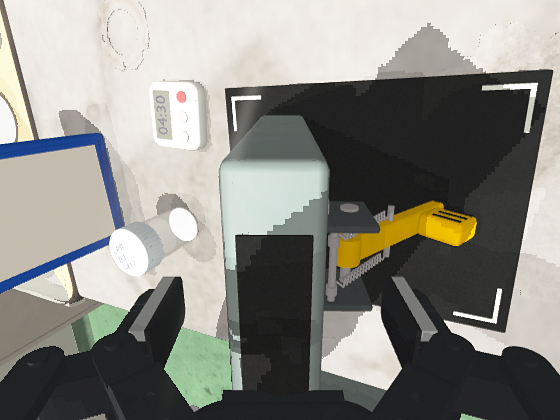

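View pics/s17.png

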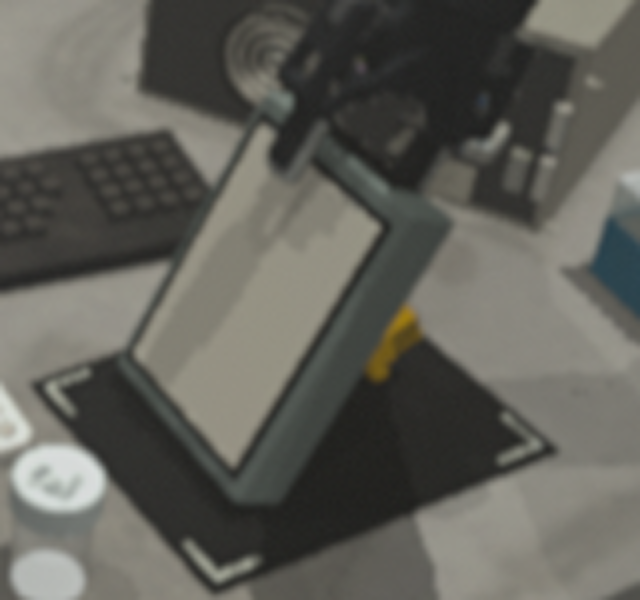

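The lamp rests free between the open pads (edges at 220–328, pads at 182 and 385). Backing off along the tool axis.

```bash
python3 -m inch '[{"dp":[0,0,-0.02],"delta_rot":[0,0,0],"gripper":0},{"dp":[0,0,-0.05],"delta_rot":[0,0,0],"gripper":0},{"dp":[0,0,-0.09],"delta_rot":[0,0,0],"gripper":0},{"dp":[0,0,-0.13],"delta_rot":[0,0,0],"gripper":0},{"dp":[0,0.05,-0.15],"delta_rot":[0,0,0],"gripper":0},{"dp":[0,0.1,-0.15],"delta_rot":[0,0,0],"gripper":0},{"dp":[0,0.12,-0.15],"delta_rot":[0,0,0],"gripper":0},{"dp":[0,0.12,-0.15],"delta_rot":[0,0,0],"gripper":0}]'
python3 - <<'E'
from meas import *
o=get_obs(); print(o["force"],o["eef_pos"],o["q"].round(2))
for n in ["wrist","scene","top"]:
    t=cam(n); cv2.imwrite(f"pics/f_{n}.png",t["img"])
    if n=="scene" : s=t
d=np.load("/tmp/d.npz")
# back/front geometry: bottom front edge & lit face plane from scene
L=(s["W"].reshape(-1,3)-C)@Ro.from_euler('z',YAW).as_matrix()
f=L[(abs(L[:,1])<.045)&(L[:,2]>.03)&(L[:,2]<.15)&(L[:,0]>-.08)&(L[:,0]<.03)]
p=np.linalg.lstsq(np.c_[f[:,1:],np.ones(len(f))],f[:,0],rcond=None)[0]; print("front plane",p.round(4),"lean",np.arctan(-p[1]))
# bystanders: image/depth diffs against start
for nm,(x0,y0,x1,y1) in dict(jar=(318,245,350,295),timer=(297,230,330,262),bottle=(145,240,200,310)).items():
    print(nm,"scene img diff",cv2.absdiff(s["img"][y0:y1,x0:x1],d["si"][y0:y1,x0:x1]).mean())
E
```

```text
time_s: 16.65
eef_pos: [0.4969, -0.3529, 0.386]
orientation: [0.975, -0.028, 0.005, -0.222]
force: [-0.5, -0.3, -0.2]
opening: 1.002
[-0.47244342 -0.34645718 -0.23363866] [ 0.49693644 -0.3529115   0.3860339 ] [ 0.72  0.57 -0.12  1.56 -0.33  1.27 -0.88]
front plane [-0.0005 -0.468   0.024 ] lean 0.43771153709622096
jar scene img diff 2.0610416666666667
timer scene img diff 1.4700126262626263
bottle scene img diff 1.2331601731601731
```

View pics/f_scene.png

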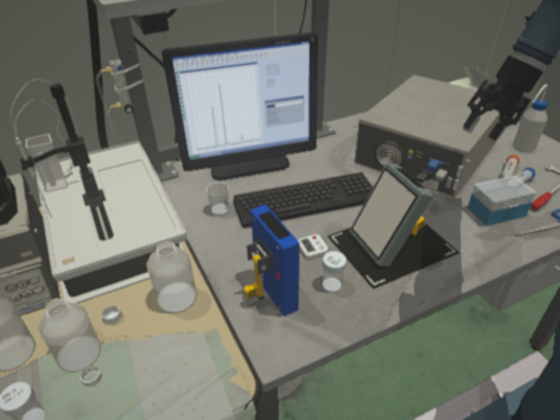

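View pics/f_top.png

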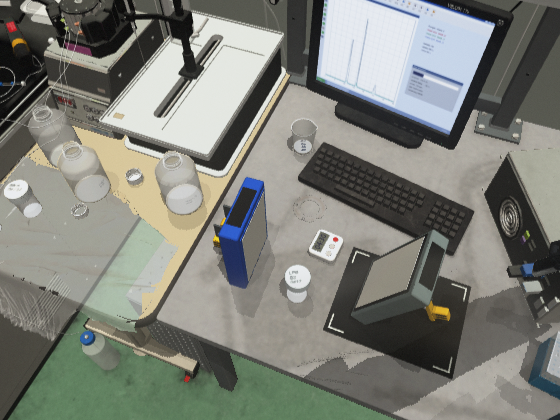

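View pics/f_wrist.png

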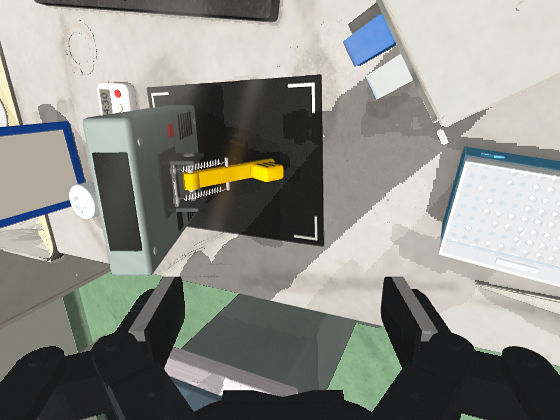

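The lamp leans on its leg at 0.438 rad with its heading unchanged, its base within about 2 mm of where it was, and the gripper well clear. Handing in.

Run:
```python
from plant import *
print(sign_off())
```

```text
the job is handed in; nothing more can be done
None
```

The grey lamp now leans on its locked leg on the mat, and the job was handed in at about 17 s of the 61 s allowed.

- **Leg:** I pinched the grip and swung the leg to about 0.76 rad. On release the springs snapped it to the stop, measured at 0.874 rad against the 0.8 needed.
- **Tipping:** I held the lamp by its top edge and tipped it slowly about its bottom rear edge. I stopped when the foot met the mat, with about 12 N pushing back, then eased off and let go.

Last checks:
- **Lean:** measured at 0.438 rad, against about 0.44 expected.
- **Position and heading:** the heading is unchanged and the base is within about 2 mm of where it started, which is the accuracy of the calibration.
- **Bystanders:** the jar, timer and bottle look unmoved in the scene picture compared with the start.
- **Robot:** the gripper was clear of everything, with the force reading near zero.

The scene camera put the lamp about 4 mm off from the top and wrist cameras at the start. I used the top and wrist values, which agreed with each other. No checks failed.

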